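# Move the spice jars to the new rack in reverse order

## Robot

A 6-joint arm with a two-finger parallel gripper is mounted at the origin on the work surface. World frame = base frame: x ahead of the robot, y to its left, z up, the work surface at z = 0. Lengths are in m, angles in rad, forces in N, time in s.
With the tool pointing down it reaches from about 0.3 to 1 m from the base axis. Payload 5.1 kg.
Tool frame: the origin (TCP) lies midway between the tips of the shut fingers; the grasp point (between the pads) lies 19 mm behind it; z points along the fingers, x is the direction in which the jaws open and shut, and the axes are right-handed (so a half turn about z gives the same grasp; the last joint's range is limited). The gripper opens to 95 mm and grips with 3 to 60 N. Pads are 20 mm wide; open, the fingers measure 119 mm over their backs; the gripper's body (75 mm by 180 mm) begins 59 mm behind the grasp point.
Start: joints at [1.212, 0.124, 1.65, -0, 1.367, -0.083], TCP at [0.177, 0.625, 0.215] pointing down, gripper open.
Joint ranges: [-2.61, 2.61], [-1.02, 2.33], [0.03, 2.71], [-1.35, 4.49], [0.32, 2.68], [-2.91, 2.91]. Speed limits (rad/s): [2.57, 2.57, 3.14, 3.14, 3.14, 3.14].

## Interface

Orientations are given as a rotation vector (axis times angle).
In Python, from plant import ctrl, read_camera, get_calibration gives the robot as it stands. The module is installed in compiled form; this text tells all that it offers.
- The arm moves only by the tool play_rows, never from a script. Its argument "motion" is a list of rows, each a list of 7 numbers: the turn, a rotation vector about the world's x, y, z in rad, then the shift along the world's x, y, z in cm, then the finger opening in cm, from 0 to 9.51. A call has 1 to 8 rows; each row shifts and turns the pose as measured when the row begins; what a row does not reach is not made up. A row lasts 1/10 s, in which the tool goes at most 50 mm and 8.59 degrees, less where a joint would pass 70% of its speed; a pose out of reach is approached as far as the arm can. A call with a gripper value outside its range is refused whole. The fingers move at their own pace and stop on an object; "squeeze" is the grip in N (left out, the last holds). Time passes only in rows, so rows that do not move let the fingers close. It gives the time, the measured TCP pose, the force and the opening at its end, in the units of the state.
- ctrl.observe(): the state, without advancing time (a new reading comes with each control period).
- read_camera(name): name is "scene" or "top" or "wrist"; returns the picture (420x560x3 uint8, blue, green, red); there is no depth.
- get_calibration(name): a dict with "K" (3x3 intrinsics, pixels), "R" (3x3) and "t" (3): a world point X has camera coordinates R X + t. Camera axes: x right, y down, z forward; pixel columns grow to the right and rows downward; lengths in m; the calibration is good to about 2 mm. A picture is of the moment at which its call begins: read the wrist's pose just before it. get_calibration takes no time and is no camera call; for the wrist camera it gives the pose at the moment of the call.
- ctrl.close_job(): hands the job in, once; it reports no verdict.
The state is a dict: "time_s": time; "q": joint angles; "dq": joint speeds; "effort": joint torques, N m; "ee_pos": TCP position; "eef_rot": TCP orientation; "force": force on the tool from outside, world axes, zero at the start; "ft_torque": the same for the moment, N m; "width": finger opening in m.
Only numpy, scipy, OpenCV 4.12 (cv2) and the standard library are available. Lean on these libraries where they do the work, as an engineer would, in place of code of your own. Each camera call takes 0.05 s, during which the arm holds its last target. There are 200 camera calls.

## Task

Move the four spice jars from their coloured trays on the dark board into the pale wooden rack, one jar in each compartment, in the reverse order: the jar now at the left end of the old row goes to the right end of the new one, and so on (the cook uses the new rack from the other side of the counter). Set each jar down upright without tipping or dropping it, and let go of all of them.

Things in the scene. Friction and masses are not known exactly. Their poses are not given: they have to be found in the camera images.
- old_rack: Low dark-wood board, 90 (x) by 300 (y) by 12 mm high, fixed, carrying four coloured trays side by side in a row. Origin: centre of its underside on the worktop. Its y axis runs along the row, +y towards the robot's left; tray centres are at y = -108, -36, +36, +108 mm. Left or right of the new rack.
- new_rack: Pale-wood rack, 77 (x) by 293 (y) by 22 mm high, fixed, empty at the start. Origin: centre of its underside on the worktop. y axis along the row, +y to the robot's left. Four open square compartments, 67 by 67 mm inside (11 mm to spare round a jar), centred at x = 0, y = -108, -36, +36, +108 mm; floor 6 mm above the origin, walls 5 mm thick, 16 mm above that floor.
- jar_yellow: Loose spice jar, upright amber glass with a paper band and a yellow lid: a plain cylinder 44 mm in diameter and 95 mm high, about 0.18 kg. Origin: centre of its underside, z up. It starts standing in the yellow tray. Can be gripped across its diameter from above, for example with the pads about 70 mm above its base.
- jar_green: Loose spice jar, upright amber glass with a paper band and a green lid: a plain cylinder 44 mm in diameter and 95 mm high, about 0.18 kg. Origin: centre of its underside, z up. It starts standing in the green tray. Can be gripped across its diameter from above, for example with the pads about 70 mm above its base.
- jar_blue: Loose spice jar, upright amber glass with a paper band and a blue lid: a plain cylinder 44 mm in diameter and 95 mm high, about 0.18 kg. Origin: centre of its underside, z up. It starts standing in the blue tray. Can be gripped across its diameter from above, for example with the pads about 70 mm above its base.
- jar_white: Loose spice jar, upright amber glass with a paper band and a white lid: a plain cylinder 44 mm in diameter and 95 mm high, about 0.18 kg. Origin: centre of its underside, z up. It starts standing in the white tray. Can be gripped across its diameter from above, for example with the pads about 70 mm above its base.
- tray_yellow: Square yellow plastic tray, 64 by 64 mm, 12 mm high, walls and floor 4 mm thick, fixed on the old rack's board; stays behind. Its place in the row shows where the yellow-lidded jar started. Origin: centre of its underside (12 mm above the worktop).
- tray_green: Square green plastic tray, 64 by 64 mm, 12 mm high, walls and floor 4 mm thick, fixed on the old rack's board; stays behind. Its place in the row shows where the green-lidded jar started. Origin: centre of its underside (12 mm above the worktop).
- tray_blue: Square blue plastic tray, 64 by 64 mm, 12 mm high, walls and floor 4 mm thick, fixed on the old rack's board; stays behind. Its place in the row shows where the blue-lidded jar started. Origin: centre of its underside (12 mm above the worktop).
- tray_white: Square white plastic tray, 64 by 64 mm, 12 mm high, walls and floor 4 mm thick, fixed on the old rack's board; stays behind. Its place in the row shows where the white-lidded jar started. Origin: centre of its underside (12 mm above the worktop).
Not all that is in view belongs to the job. Leave any red look-alike of the jar_blue alone.

How it is judged:
At the end, for the whole second after the job is handed in: Each jar stands in the new rack's compartment that mirrors its tray's place in the old row (tray at y on the old rack, jar at -y on the new rack, within 15 mm along and across), resting on the compartment floor within 5 mm, upright within 0.12 rad, still and let go (((y of tray_yellow in the frame of old_rack between -0.128 and -0.088 m and y of jar_yellow in the frame of new_rack between 0.093 and 0.123 m) or (y of tray_yellow in the frame of old_rack between -0.056 and -0.016 m and y of jar_yellow in the frame of new_rack between 0.021 and 0.051 m) or (y of tray_yellow in the frame of old_rack between 0.016 and 0.056 m and y of jar_yellow in the frame of new_rack between -0.051 and -0.021 m) or (y of tray_yellow in the frame of old_rack between 0.088 and 0.128 m and y of jar_yellow in the frame of new_rack between -0.123 and -0.093 m)) and x of jar_yellow in the frame of new_rack between -0.015 and 0.015 m and z of jar_yellow in the frame of new_rack between 0.001 and 0.011 m and angle between each of jar_yellow, jar_green, jar_blue, jar_white's own z axis and vertical below 0.12 rad and linear speed of each of jar_yellow, jar_green, jar_blue, jar_white below 0.02 m/s and contact force between the fingers and jar_yellow below 0.05 N and ((y of tray_green in the frame of old_rack between -0.128 and -0.088 m and y of jar_green in the frame of new_rack between 0.093 and 0.123 m) or (y of tray_green in the frame of old_rack between -0.056 and -0.016 m and y of jar_green in the frame of new_rack between 0.021 and 0.051 m) or (y of tray_green in the frame of old_rack between 0.016 and 0.056 m and y of jar_green in the frame of new_rack between -0.051 and -0.021 m) or (y of tray_green in the frame of old_rack between 0.088 and 0.128 m and y of jar_green in the frame of new_rack between -0.123 and -0.093 m)) and x of jar_green in the frame of new_rack between -0.015 and 0.015 m and z of jar_green in the frame of new_rack between 0.001 and 0.011 m and contact force between the fingers and jar_green below 0.05 N and ((y of tray_blue in the frame of old_rack between -0.128 and -0.088 m and y of jar_blue in the frame of new_rack between 0.093 and 0.123 m) or (y of tray_blue in the frame of old_rack between -0.056 and -0.016 m and y of jar_blue in the frame of new_rack between 0.021 and 0.051 m) or (y of tray_blue in the frame of old_rack between 0.016 and 0.056 m and y of jar_blue in the frame of new_rack between -0.051 and -0.021 m) or (y of tray_blue in the frame of old_rack between 0.088 and 0.128 m and y of jar_blue in the frame of new_rack between -0.123 and -0.093 m)) and x of jar_blue in the frame of new_rack between -0.015 and 0.015 m and z of jar_blue in the frame of new_rack between 0.001 and 0.011 m and contact force between the fingers and jar_blue below 0.05 N and ((y of tray_white in the frame of old_rack between -0.128 and -0.088 m and y of jar_white in the frame of new_rack between 0.093 and 0.123 m) or (y of tray_white in the frame of old_rack between -0.056 and -0.016 m and y of jar_white in the frame of new_rack between 0.021 and 0.051 m) or (y of tray_white in the frame of old_rack between 0.016 and 0.056 m and y of jar_white in the frame of new_rack between -0.051 and -0.021 m) or (y of tray_white in the frame of old_rack between 0.088 and 0.128 m and y of jar_white in the frame of new_rack between -0.123 and -0.093 m)) and x of jar_white in the frame of new_rack between -0.015 and 0.015 m and z of jar_white in the frame of new_rack between 0.001 and 0.011 m and contact force between the fingers and jar_white below 0.05 N); the robot touches nothing.
It fails at once if a jar is tipped over (more than 0.6 rad) (angle between any of jar_yellow, jar_green, jar_blue, jar_white's own z axis and vertical above 0.6 rad).
It fails at once if a jar is dropped into the new rack (faster than 0.5 m/s within 25 mm of its floor) ((linear speed of jar_yellow above 0.5 m/s and z of jar_yellow in the frame of new_rack below 0.031 m and x of jar_yellow in the frame of new_rack between -0.04 and 0.04 m and y of jar_yellow in the frame of new_rack between -0.15 and 0.15 m) or (linear speed of jar_green above 0.5 m/s and z of jar_green in the frame of new_rack below 0.031 m and x of jar_green in the frame of new_rack between -0.04 and 0.04 m and y of jar_green in the frame of new_rack between -0.15 and 0.15 m) or (linear speed of jar_blue above 0.5 m/s and z of jar_blue in the frame of new_rack below 0.031 m and x of jar_blue in the frame of new_rack between -0.04 and 0.04 m and y of jar_blue in the frame of new_rack between -0.15 and 0.15 m) or (linear speed of jar_white above 0.5 m/s and z of jar_white in the frame of new_rack below 0.031 m and x of jar_white in the frame of new_rack between -0.04 and 0.04 m and y of jar_white in the frame of new_rack between -0.15 and 0.15 m)).
It also fails if it takes over 106 s, if anything falls off the work surface, if the arm or the gripper's body presses on something with over 40 N, if the wrist force passes 120 N, or if a joint passes its speed limit or range.

## Working session

There is one attempt and no reset: what is moved stays moved. The work goes in short steps, Python scripts to look and compute and a tool call to move; the robot and the scene stay as the last step left them, time stands still between calls to the robot, and variables do not carry over. Pictures are saved under pics/ and viewed, about 12 in all and at most 16, crops included, and the job is handed in when it is done.

Besides the shell and the picture viewer there is one more tool, called after ">>>" as name(argument=value, ...) on one line, values as JSON. play_rows: Moves the arm, as the interface text tells. Its arguments: {"type":"object","properties":{"motion":{"type":"array"},"squeeze":{"type":"number"}},"required":["motion"]}

```bash
mkdir -p pics
python3 - <<'E'
from plant import ctrl, read_camera, get_calibration
import cv2,numpy as np
s=ctrl.observe();print(s)
for n in("scene","top"):
    im=read_camera(n);cv2.imwrite(f"pics/{n}0.png",im)
    c=get_calibration(n);print(n,c["K"],c["R"],c["t"])
E
```

```text
{'time_s': 0.0, 'q': array([ 1.21240730e+00,  1.24494214e-01,  1.65165362e+00, -9.26249929e-06,
        1.36747351e+00, -8.26160685e-02]), 'dq': array([-5.54563311e-05, -7.56663248e-04, -1.29173536e-03, -8.41587242e-04,
       -1.33357056e-03,  7.69127935e-04]), 'effort': array([-2.22098301e-03, -4.17593694e+01, -3.59935999e+01,  7.73157086e-02,
        4.91832756e-02, -1.85921472e-04]), 'ee_pos': array([0.1768083 , 0.62483752, 0.21340613]), 'eef_rot': array([ 2.50481918,  1.89436204, -0.00268303]), 'force': array([ 0.52790652, -0.24145906,  0.61917395]), 'ft_torque': array([-0.00677932, -0.02430206,  0.03915731]), 'width': 0.09500833654925424}
scene [[439.10792092   0.         284.96487732]
 [  0.         439.10792092 209.29847658]
 [  0.           0.           1.        ]] [[-0.64208592  0.76644527 -0.01695036]
 [ 0.47774858  0.38274407 -0.79073591]
 [-0.59956815 -0.5158184  -0.61192272]] [ 0.29402253 -0.22313965  1.2976524 ]
top [[416.34582483   0.         281.00214931]
 [  0.         416.34582483 209.1678099 ]
 [  0.           0.           1.        ]] [[-0.10421872 -0.99454875  0.00335239]
 [-0.97007644  0.10090988 -0.22083683]
 [ 0.2192947  -0.02626741 -0.97530501]] [0.08449365 0.51066434 0.78713836]
```

View pics/top0.png

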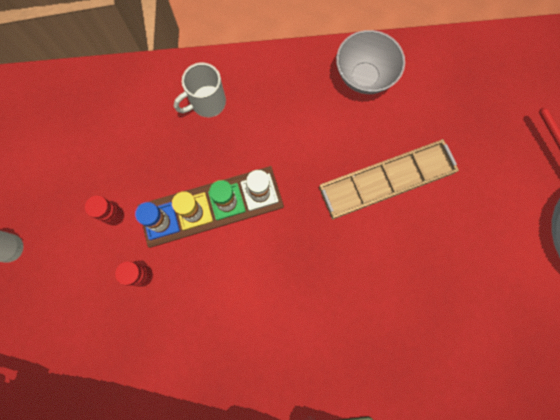

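View pics/scene0.png

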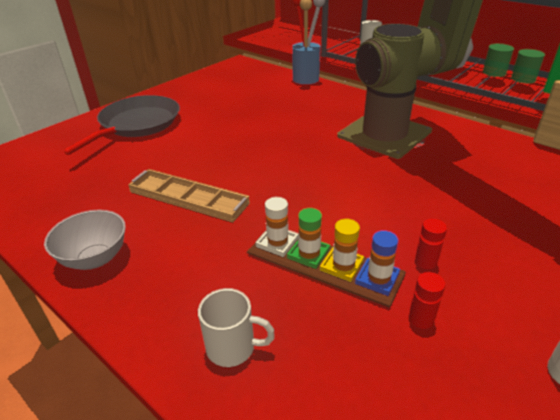

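The top view shows, left to right (+y first), blue (150,215), yellow (185,203), green (222,195) and white (258,183). The empty rack spans (320,195) to (455,160), with red decoys at (100,208) and (130,272). So the new order from the left is white, green, yellow, blue.

```bash
cat > h.py <<'E'
import cv2,numpy as np
from plant import ctrl, read_camera, get_calibration
def ray(c,uv,z):
    d=c["R"].T@np.linalg.inv(c["K"])@np.array([*uv,1.]);o=-c["R"].T@c["t"]
    return o+d*(z-o[2])/d[2]
def proj(c,X):
    p=c["K"]@(c["R"]@np.asarray(X)+c["t"]);return p[:2]/p[2]
H={"blue":((100,110,50),(125,255,255)),"yellow":((22,120,80),(34,255,255)),"green":((50,100,40),(80,255,255))}
def blobs(m,amin=60):
    cs,_=cv2.findContours(m,cv2.RETR_EXTERNAL,cv2.CHAIN_APPROX_NONE)
    return sorted([c for c in cs if cv2.contourArea(c)>amin],key=cv2.contourArea,reverse=True)
def rackfit(im,c,z):
    hsv=cv2.cvtColor(im,cv2.COLOR_BGR2HSV)
    m=cv2.inRange(hsv,(8,40,90),(28,200,255))
    m=cv2.morphologyEx(m,cv2.MORPH_CLOSE,np.ones((9,9)))
    return m
E
python3 - <<'E'
from h import *
c=get_calibration("top");im=cv2.imread("pics/top0.png");hsv=cv2.cvtColor(im,cv2.COLOR_BGR2HSV)
m=rackfit(im,c,.022)
for b in blobs(m,300)[:4]:
    r=cv2.minAreaRect(b);box=cv2.boxPoints(r);print("wood",r[0],[np.round(ray(c,p,.022)[:2],3) for p in box])
dark=cv2.morphologyEx(cv2.inRange(hsv[100:300,120:300],(0,0,0),(255,255,255)),1,None)
nr=(~(cv2.inRange(hsv,(0,150,60),(7,255,255))|cv2.inRange(hsv,(170,150,60),(180,255,255))))
nr=cv2.morphologyEx(nr,cv2.MORPH_OPEN,np.ones((3,3)))
for b in blobs(nr,1000):
    r=cv2.minAreaRect(b);print("nr",np.round(r[0]),r[1],[np.round(ray(c,p,.012)[:2],3) for p in cv2.boxPoints(r)])
# lids: guess by circle-ish
for n,p in dict(blue=(150,214),yellow=(184,203),green=(221,194),white=(258,182)).items(): print(n,np.round(ray(c,p,.103),3))
for p in [(98,207),(126,271)]:print("red",np.round(ray(c,p,.09),3))
print("mug",ray(c,(204,75),.1), "bowl",ray(c,(370,60),.06))
x0,y0,x1,y1=130,130,470,260
cv2.imwrite("pics/c1.png",cv2.resize(im[y0:y1,x0:x1],None,fx=2.3,fy=2.3,interpolation=2))
print(get_calibration("wrist"))
E
```

```text
wood (279.5, 31.5) [array([1.101, 0.642]), array([ 0.966, -0.684]), array([ 0.801, -0.642]), array([0.932, 0.634])]
wood (209.18626403808594, 205.54885864257812) [array([0.567, 0.335]), array([0.627, 0.043]), array([0.529, 0.025]), array([0.473, 0.312])]
wood (388.3150634765625, 178.0068359375) [array([ 0.57 , -0.054]), array([ 0.65 , -0.348]), array([ 0.568, -0.361]), array([ 0.492, -0.072])]
nr [280.  47.] (94.0, 559.0) [array([1.11 , 0.649]), array([ 0.973, -0.693]), array([ 0.73 , -0.631]), array([0.86 , 0.638])]
nr [207. 206.] (44.7662353515625, 144.8944091796875) [array([0.568, 0.347]), array([0.63 , 0.042]), array([0.531, 0.025]), array([0.473, 0.323])]
nr [389. 178.] (37.219085693359375, 137.40631103515625) [array([ 0.573, -0.055]), array([ 0.654, -0.354]), array([ 0.571, -0.367]), array([ 0.494, -0.073])]
nr [202.  89.] (51.50490188598633, 54.30923843383789) [array([0.777, 0.251]), array([0.91 , 0.225]), array([0.877, 0.109]), array([0.745, 0.139])]
blue [0.523 0.282 0.103]
yellow [0.538 0.216 0.103]
green [0.548 0.144 0.103]
white [0.565 0.071 0.103]
red [0.55  0.386 0.09 ]
red [0.421 0.334 0.09 ]
mug [0.80686398 0.16110022 0.1       ] bowl [ 0.83036918 -0.19871833  0.06      ]
{'K': array([[348.14355666,   0.        , 284.52245787],
       [  0.        , 348.14355666, 208.40069389],
       [  0.        ,   0.        ,   1.        ]]), 'R': array([[ 0.27137837,  0.96247011, -0.00225007],
       [ 0.93345009, -0.26262467,  0.24433424],
       [ 0.23457348, -0.06840736, -0.96968846]]), 't': array([-0.6482378 , -0.02822001,  0.38975708])}
```

View pics/c1.png

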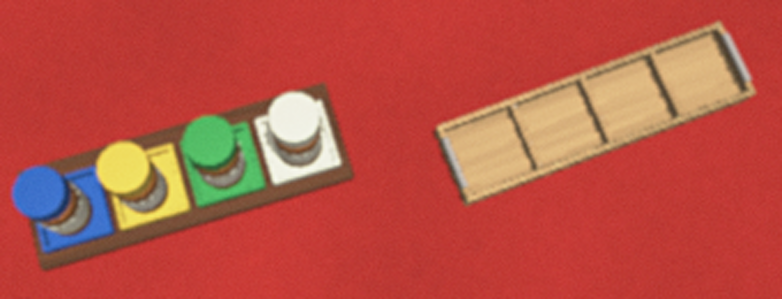

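Estimates: old rack yaw is about 0.20 and new rack yaw about 0.265. I'll move over the old row, turning the jaws across it.

>>> play_rows(motion=[[0, 0, -0.14, 2.4, -3.6, 1.2, 9.5], [0, 0, -0.14, 2.8, -3.8, 1.2, 9.5], [0, 0, -0.14, 2.8, -3.8, 1.2, 9.5], [0, 0, -0.14, 2.8, -3.8, 1.2, 9.5], [0, 0, -0.14, 2.8, -3.8, 1.2, 9.5], [0, 0, -0.14, 2.8, -3.8, 1.2, 9.5], [0, 0, -0.14, 2.8, -3.8, 1.2, 9.5], [0, 0, -0.14, 2.8, -3.8, 1.2, 9.5]])

```text
time_s: 0.9
ee_pos: [0.3959, 0.313, 0.3035]
eef_rot: [3.132, 0.222, -0.022]
force: [0.6, 0.5, 0.4]
width: 0.0947
```

>>> play_rows(motion=[[0, 0, 0.03, 3.6, -3.3, 0.4, 9.5], [0, 0, 0.03, 3.6, -3.3, 0.4, 9.5], [0, 0, 0, 3.6, -3.3, 0.4, 9.5], [0, 0, 0, 3.0, -3.0, 0.4, 9.5], [0, 0, 0, 0, 0, 0, 9.5], [0, 0, 0, 0, 0, 0, 9.5]])

```text
time_s: 1.5
ee_pos: [0.5385, 0.1741, 0.3198]
eef_rot: [3.125, 0.302, -0.02]
force: [-0.3, 0.0, -0.5]
width: 0.0953
```

Run:
```python
from h import *
s=ctrl.observe();c=get_calibration("wrist");im=read_camera("wrist")
np.savez("pics/w1.npz",**c);cv2.imwrite("pics/w1.png",im);print(s["ee_pos"],s["eef_rot"],s["q"])
hsv=cv2.cvtColor(im,cv2.COLOR_BGR2HSV)
for n,(a,b) in H.items():
    for k in blobs(cv2.inRange(hsv,a,b),100)[:3]:
        (u,v),r=cv2.minEnclosingCircle(k);print(n,u,v,r,cv2.contourArea(k),np.round(ray(c,(u,v),.111),4))
```

```text
[0.53854207 0.17409063 0.31980935] [ 3.12528963  0.30157306 -0.02015671] [ 2.17893109e-01 -9.79796669e-02  1.69993413e+00 -1.50631129e-04
  1.55259156e+00  2.55036178e-02]
blue 297.0 84.5 36.431541442871094 2735.0 [0.5282 0.2777 0.111 ]
yellow 296.5 141.5 33.94858932495117 2298.5 [0.5392 0.221  0.111 ]
green 296.0 195.8947296142578 33.165714263916016 2368.0 [0.5506 0.1627 0.111 ]
```

View pics/w1.png

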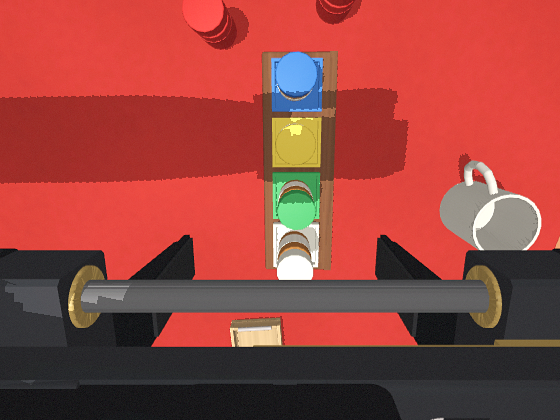

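The wrist view shows lid tops at blue (295,74), yellow (296,145), green (297,210) and white (295,263). The board's ends are at rows 52 and 269.

Run:
```python
from h import *
c=dict(np.load("pics/w1.npz"));im=cv2.imread("pics/w1.png");hsv=cv2.cvtColor(im,cv2.COLOR_BGR2HSV)
g=cv2.medianBlur(cv2.cvtColor(im,cv2.COLOR_BGR2GRAY),3)
cr=cv2.HoughCircles(g[40:280,255:340],cv2.HOUGH_GRADIENT,1,30,param1=80,param2=12,minRadius=17,maxRadius=24)
for u,v,r in cr[0]:print(u+255,v+40,r,np.round(ray(c,(u+255,v+40),.111),4))
for p in [(295,74),(296,145),(297,210),(295,263)]:print("eye",np.round(ray(c,p,.111),4))
for p in [(264,52),(337,52),(330,269),(266,269)]:print("board",np.round(ray(c,p,.012),4))
```

```text
295.5 74.5 22.3 [0.5247 0.2868 0.111 ]
293.5 208.5 22.3 [0.5508 0.148  0.111 ]
294.5 254.5 23.4 [0.5628 0.0942 0.111 ]
296.5 144.5 20.1 [0.5399 0.2179 0.111 ]
eye [0.5241 0.2872 0.111 ]
eye [0.5395 0.2173 0.111 ]
eye [0.5549 0.147  0.111 ]
eye [0.5655 0.084  0.111 ]
board [0.4794 0.3176 0.012 ]
board [0.5704 0.3351 0.012 ]
board [0.6281 0.0438 0.012 ]
board [0.5353 0.0251 0.012 ]
```

>>> play_rows(motion=[[0, 0, 0, -0.5, 3.8, -2, 9.5], [0, 0, 0, -0.5, 3.8, -2, 9.5], [0, 0, 0, -0.4, 3.7, -2, 9.5], [0, 0, 0, 0, 0, -4, 9.5], [0, 0, 0, 0, 0, -4, 9.5], [0, 0, 0, 0, 0, -4, 9.5], [0, 0, 0, 0, 0, 0, 9.5]])

```text
time_s: 2.25
ee_pos: [0.5141, 0.2996, 0.1358]
eef_rot: [3.125, 0.324, -0.014]
force: [-0.1, 0.1, -0.1]
width: 0.0947
```

Run:
```python
from h import *
s=ctrl.observe();c=get_calibration("wrist");im=read_camera("wrist")
np.savez("pics/w2.npz",**c);print(s["ee_pos"],s["eef_rot"])
p=proj(c,s["ee_pos"]);print("tcp px",p, "lid pred",proj(c,[.5247,.287,.111]))
cv2.circle(im,tuple(int(x) for x in proj(c,[s["ee_pos"][0],s["ee_pos"][1],.111])),4,(0,0,255),-1)
cv2.imwrite("pics/w2.png",im)
```

```text
[0.51410136 0.29963431 0.13575629] [ 3.12470298  0.32361595 -0.01423132]
tcp px [285.30996284 254.78889315] lid pred [298.53235649 262.16372453]
```

View pics/w2.png

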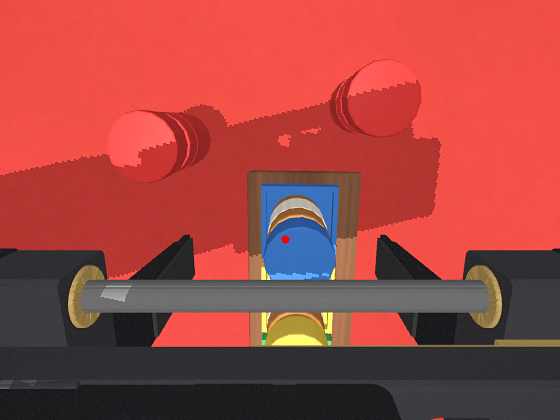

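The lid circle centre is about (300,250), against the TCP marker at (285,240).

Run:
```python
from h import *
c=dict(np.load("pics/w2.npz"));im=cv2.imread("pics/w2.png")
hsv=cv2.cvtColor(im,cv2.COLOR_BGR2HSV)
for p in [(300,250),(298,246),(302,254)]:print(np.round(ray(c,p,.111),4))
for p in [(248,172),(360,172)]:print(np.round(ray(c,p,.012),4))
for p in [(262,185),(338,185)]:print("tray",np.round(ray(c,p,.024),4))
g=cv2.medianBlur(cv2.cvtColor(im,cv2.COLOR_BGR2GRAY),3)
cr=cv2.HoughCircles(cv2.medianBlur(im[:,:,0],3)[190:300,250:350],cv2.HOUGH_GRADIENT,1,30,param1=80,param2=10,minRadius=30,maxRadius=40)
print(cr)
```

```text
[0.5239 0.2948 0.111 ]
[0.5222 0.297  0.111 ]
[0.5256 0.2925 0.111 ]
[0.477  0.3179 0.012 ]
[0.5698 0.3376 0.012 ]
tray [0.4912 0.3117 0.024 ]
tray [0.5522 0.3247 0.024 ]
[[[49.5 76.5 39.4]
  [50.5 43.5 39.4]]]
```

>>> play_rows(motion=[[0, 0, 0, 0.8, -0.7, 0, 9.5], [0, 0, 0, 0.2, 0, -2, 9.5], [0, 0, 0, 0, 0, -2.2, 9.5], [0, 0, 0, 0, 0, -2, 9.5], [0, 0, 0, 0, 0, 0, 9.5], [0, 0, 0, 0, 0, 0, 9.5]])

```text
time_s: 2.9
ee_pos: [0.5382, 0.2977, 0.0967]
eef_rot: [-3.114, -0.326, -0.04]
force: [0.2, 0.7, 1.2]
width: 0.0946
```

Run:
```python
from h import *
for i in range(3):
    s=ctrl.observe();print(s["time_s"],s["ee_pos"],s["eef_rot"],s["q"],s["dq"],s["force"])
    read_camera("top")
```

```text
2.9 [0.5381606  0.29767922 0.0966504 ] [-3.11365176 -0.32573022 -0.04035413] [0.41691883 0.13072513 1.84963855 0.00247406 1.13341338 0.20743322] [-0.00501087 -0.00507012 -0.01019725 -0.0004309   0.00948477 -0.00386367] [0.15430692 0.656936   1.17053513]
2.95 [0.53819678 0.29770905 0.09677944] [-3.11359736 -0.32567184 -0.0407822 ] [0.41695554 0.13051708 1.84963666 0.00243685 1.13334573 0.20751886] [ 0.00420854 -0.00080558  0.0062914   0.00173001 -0.00513709  0.00249893] [-0.6517202   0.11315764  0.79676976]
3.0 [0.53794663 0.29772912 0.09649845] [-3.11357492 -0.32572625 -0.0402763 ] [0.41709459 0.13055701 1.85010317 0.00256746 1.13313933 0.20756734] [ 0.00402261  0.00270142  0.01114093  0.00033921 -0.00514513  0.00050209] [ 0.90889329  0.5251614  -0.00408627]
```

```bash
cat > go.py <<'E'
# usage: go.py x y z yaw -> turn (rad) and shift (cm) still needed
import sys,numpy as np
from plant import ctrl
from scipy.spatial.transform import Rotation as R
x,y,z,yaw=map(float,sys.argv[1:5]);s=ctrl.observe()
t=R.from_euler("z",yaw)*R.from_rotvec([np.pi,0,0]);r=R.from_rotvec(s["eef_rot"])
print("turn",np.round((t*r.inv()).as_rotvec(),3),"shift",np.round((np.array([x,y,z])-s["ee_pos"])*100,2),"w",round(s["width"],4),"F",np.round(s["force"],1),"t",s["time_s"])
E
python3 go.py .525 .290 .067 .195
```

```text
turn [-0.013  0.024 -0.014] shift [-1.26 -0.76 -2.9 ] w 0.095 F [-0.2  0.   0.3] t 3.05
```

>>> play_rows(motion=[[-0.013, 0.024, -0.014, -1.2, -0.7, 0, 9.5], [0, 0, 0, 0, 0, 0, 9.5], [0, 0, 0, 0, 0, 0, 9.5]])

```text
time_s: 3.35
ee_pos: [0.5256, 0.2905, 0.0986]
eef_rot: [-3.127, -0.303, -0.002]
force: [-0.1, 0.3, 0.0]
width: 0.0948
```

```bash
python3 go.py .525 .290 .067 .195
```

```text
turn [-0.     0.001  0.002] shift [-0.06 -0.05 -3.16] w 0.0948 F [-0.1  0.3  0. ] t 3.35
```

>>> play_rows(motion=[[0, 0, 0, 0, 0, -3.1, 9.5], [0, 0, 0, 0, 0, 0, 9.5], [0, 0, 0, 0, 0, 0, 0], [0, 0, 0, 0, 0, 0, 0], [0, 0, 0, 0, 0, 0, 0], [0, 0, 0, 0, 0, 0, 0], [0, 0, 0, 0, 0, 0, 0], [0, 0, 0, 0, 0, 0, 0]], squeeze=20)

```text
time_s: 4.15
ee_pos: [0.5285, 0.292, 0.0732]
eef_rot: [-3.124, -0.303, -0.014]
force: [-0.4, 0.1, -1.0]
width: 0.0523
```

```bash
python3 go.py .525 .290 .067 .195
```

```text
turn [-0.003  0.008  0.001] shift [-0.35 -0.2  -0.62] w 0.0523 F [-0.4  0.1 -1. ] t 4.15
```

>>> play_rows(motion=[[0, 0, 0, 0, 0, 0, 0], [0, 0, 0, 0, 0, 0, 0], [0, 0, 0, 0, 0, 0, 0], [0, 0, 0, 0, 0, 2, 0], [0, 0, 0, 0, 0, 0, 0], [0, 0, 0, 0, 0, 0, 0]])

```text
time_s: 4.75
ee_pos: [0.5267, 0.2912, 0.091]
eef_rot: [-3.126, -0.304, -0.007]
force: [-0.2, 0.4, -3.4]
width: 0.044
```

```bash
python3 go.py .525 .290 .067 .195
```

```text
turn [-0.002  0.004  0.001] shift [-0.17 -0.12 -2.4 ] w 0.044 F [-0.2  0.4 -3.4] t 4.75
```

>>> play_rows(motion=[[0, 0, 0, 0, 0, 3, 0], [0, 0, 0, 0, 0, 4, 0], [0, 0, 0, 0, 0, 4, 0], [0, 0, 0.01, 0, -1, 4, 0], [0, 0, 0.01, 0.5, -3, 2, 0], [0, 0, 0.01, 0.5, -4, 1, 0], [0, 0, 0.01, 0.5, -4, 0, 0], [0, 0, 0.01, 0.5, -4, 0, 0]])

```text
time_s: 5.55
ee_pos: [0.5409, 0.1281, 0.2654]
eef_rot: [3.112, 0.399, -0.014]
force: [0.6, 0.2, -2.5]
width: 0.0439
```

>>> play_rows(motion=[[0, 0, 0.01, 0.5, -4, 0, 0], [0, 0, 0.01, 0.5, -4, 0, 0], [0, 0, 0, 0.5, -4, 0, 0], [0, 0, 0, 0.5, -4, 0, 0], [0, 0, 0, 0.5, -4, 0, 0], [0, 0, 0, 0.5, -4, 0, 0], [0, 0, 0, 0, -2, 0, 0], [0, 0, 0, 0, 0, 0, 0]])

```text
time_s: 6.35
ee_pos: [0.568, -0.1472, 0.2536]
eef_rot: [3.111, 0.423, -0.03]
force: [-1.4, 0.7, -1.4]
width: 0.0437
```

```bash
python3 go.py .598 -.313 .3 .265
```

```text
turn [ 0.004 -0.019 -0.005] shift [  3.   -16.58   4.64] w 0.0437 F [-1.4  0.7 -1.4] t 6.35
```

>>> play_rows(motion=[[0.004, -0.019, 0, 0.6, -3, 1, 0], [0, 0, 0, 0.7, -4, 1, 0], [0, 0, 0, 0.7, -4, 1, 0], [0, 0, 0, 0.6, -3, 1, 0], [0, 0, 0, 0, 0, 0, 0], [0, 0, 0, 0, 0, 0, 0], [0, 0, 0, 0, 0, 0, 0]])

```text
time_s: 7.05
ee_pos: [0.5931, -0.2854, 0.2846]
eef_rot: [-3.101, -0.428, 0.013]
force: [-0.2, -0.4, -2.2]
width: 0.044
```

```bash
python3 go.py .598 -.313 .3 .265
python3 - <<'E'
from h import *
c=get_calibration("wrist");im=read_camera("wrist");np.savez("pics/w3.npz",**c);cv2.imwrite("pics/w3.png",im)
E
```

```text
turn [-0.01  -0.01  -0.009] shift [ 0.49 -2.76  1.54] w 0.044 F [-0.2 -0.4 -2.2] t 7.05
```

View pics/w3.png

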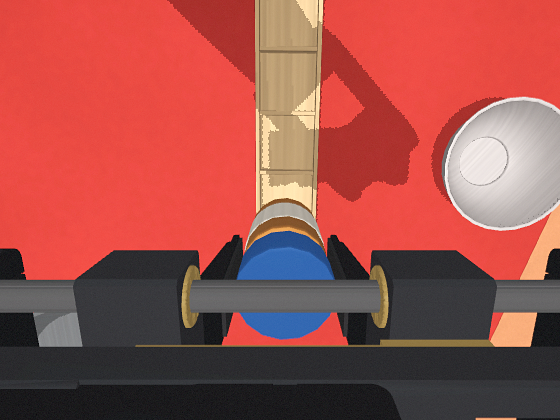

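Dividers are visible at rows 51, 114 and 170, with rack sides at u about 256 to 322.

Run:
```python
from h import *
c=dict(np.load("pics/w3.npz"))
# side edges of the rack: red -> not-red transitions per row
im=cv2.imread("pics/w3.png").astype(int)
red=(im[:,:,2]>2.2*im[:,:,1])
for v in (10,30,51,70,90,114,140,170):
    r=np.where(~red[v,235:345])[0]+235;print(v,r.min(),r.max(),len(r))
for v in (51,114,170):
    col=im[v-8:v+9,275:305].sum(2).mean(1);print(v,np.round(col).astype(int))
    for u in (259,320):print(np.round(ray(c,(u,v),.022),4))
```

```text
10 255 322 68
30 255 321 67
51 255 321 67
70 255 320 66
90 255 319 65
114 255 319 65
140 256 318 63
170 256 317 62
51 [462 462 462 436 445 449 449 372 290 317 415 471 464 464 464 464 464]
[ 0.5221 -0.1507  0.022 ]
[ 0.5899 -0.1317  0.022 ]
114 [513 519 522 533 510 498 535 543 518 388 521 510 509 503 503 483 490]
[ 0.5401 -0.2187  0.022 ]
[ 0.6106 -0.1987  0.022 ]
170 [471 472 472 471 472 474 473 398 329 455 450 446 429 475 472 473 473]
[ 0.5573 -0.2839  0.022 ]
[ 0.6305 -0.2631  0.022 ]
```

Rack centre comes out at (0.572,-0.2085), yaw 0.264, and the two views agree. The blue target is (0.600,-0.313).

>>> play_rows(motion=[[-0.01, -0.01, -0.009, 0.6, -2.6, -1, 0], [0, 0, 0, 0, 0, -4, 0], [0, 0, 0, 0, 0, -4, 0], [0, 0, 0, 0, 0, -4, 0], [0, 0, 0, 0, 0, 0, 0], [0, 0, 0, 0, 0, 0, 0]])

```text
time_s: 7.7
ee_pos: [0.5999, -0.3029, 0.1525]
eef_rot: [3.111, 0.43, 0.005]
force: [0.4, -0.4, -1.6]
width: 0.0434
```

```bash
python3 go.py .600 -.313 .064 .264
```

```text
turn [ 0.     0.003 -0.011] shift [ 0.01 -1.01 -8.85] w 0.0434 F [ 0.4 -0.4 -1.6] t 7.7
```

>>> play_rows(motion=[[0, 0.003, -0.011, 0, -1, 0, 0], [0, 0, 0, 0, 0, 0, 0], [0, 0, 0, 0, 0, -3, 0], [0, 0, 0, 0, 0, -3, 0], [0, 0, 0, 0, 0, 0, 0], [0, 0, 0, 0, 0, 0, 0]])

```text
time_s: 8.3
ee_pos: [0.6078, -0.318, 0.1084]
eef_rot: [3.099, 0.411, 0.03]
force: [0.6, 0.3, -0.6]
width: 0.0435
```

```bash
python3 go.py .600 -.313 .064 .264
```

```text
turn [0.013 0.021 0.   ] shift [-0.78  0.5  -4.44] w 0.0435 F [ 0.6  0.3 -0.6] t 8.3
```

>>> play_rows(motion=[[0.013, 0.021, 0, -0.8, 0.5, 0, 0], [0, 0, 0, 0, 0, 0, 0], [0, 0, 0, -0.2, 0.1, -2, 0], [0, 0, 0, 0, 0, 0, 0], [0, 0, 0, 0, 0, 0, 0]])

```text
time_s: 8.8
ee_pos: [0.6017, -0.3145, 0.099]
eef_rot: [3.107, 0.411, 0.015]
force: [0.9, -0.3, -0.9]
width: 0.0439
```

```bash
python3 go.py .600 -.313 .064 .264
```

```text
turn [0.007 0.01  0.001] shift [-0.17  0.15 -3.5 ] w 0.0439 F [ 0.9 -0.3 -0.9] t 8.8
```

>>> play_rows(motion=[[0.007, 0.01, 0, -0.2, 0.1, -1, 0], [0.002, 0.003, 0, -0.1, 0, -1, 0], [0.002, 0.003, 0, -0.1, 0, -1, 0], [0, 0, 0, 0, 0, 0, 0], [0, 0, 0, 0, 0, 0, 0]])

```text
time_s: 9.3
ee_pos: [0.5983, -0.314, 0.0687]
eef_rot: [-3.11, -0.412, 0.007]
force: [-0.1, -0.7, -1.6]
width: 0.0436
```

```bash
python3 go.py .600 -.313 .064 .264
```

```text
turn [-0.004 -0.005  0.001] shift [ 0.17  0.1  -0.47] w 0.0436 F [-0.1 -0.7 -1.6] t 9.3
```

>>> play_rows(motion=[[-0.004, -0.005, 0, 0.2, 0.1, -0.3, 0], [0, 0, 0, 0, 0, -0.3, 0], [0, 0, 0, 0, 0, 0, 0], [0, 0, 0, 0, 0, 0, 0]])

```text
time_s: 9.7
ee_pos: [0.6013, -0.3134, 0.0642]
eef_rot: [3.113, 0.412, 0.003]
force: [0.4, -0.4, -1.7]
width: 0.0437
```

```bash
python3 go.py .600 -.313 .064 .264
```

```text
turn [0.001 0.002 0.001] shift [-0.13  0.04 -0.02] w 0.0437 F [ 0.4 -0.4 -1.7] t 9.7
```

>>> play_rows(motion=[[0, 0, 0, -0.1, 0, -0.2, 0], [0, 0, 0, 0, 0, 0, 0], [0, 0, 0, 0, 0, 0, 0]])

```text
time_s: 10.0
ee_pos: [0.6014, -0.3137, 0.0638]
eef_rot: [3.111, 0.412, 0.007]
force: [-0.1, 0.3, -3.0]
width: 0.0434
```

```bash
python3 go.py .600 -.313 .064 .264
```

```text
turn [0.003 0.005 0.   ] shift [-0.14  0.07  0.02] w 0.0434 F [-0.1  0.3 -3. ] t 10.0
```

>>> play_rows(motion=[[0, 0, 0, -0.1, 0, -0.3, 0], [0, 0, 0, 0, 0, -0.3, 0], [0, 0, 0, 0, 0, 0, 0]])

```text
time_s: 10.3
ee_pos: [0.6019, -0.3144, 0.0642]
eef_rot: [3.11, 0.412, 0.01]
force: [0.4, -0.3, -2.3]
width: 0.0436
```

```bash
python3 go.py .600 -.313 .064 .264
```

```text
turn [0.004 0.007 0.   ] shift [-0.19  0.14 -0.02] w 0.0436 F [ 0.4 -0.3 -2.3] t 10.3
```

>>> play_rows(motion=[[0.004, 0.007, 0, -0.2, 0.1, -0.6, 0], [0, 0, 0, 0, 0, 0, 0], [0, 0, 0, 0, 0, 0, 0]])

```text
time_s: 10.6
ee_pos: [0.6031, -0.3154, 0.0639]
eef_rot: [3.109, 0.412, 0.01]
force: [-0.8, 0.0, -1.7]
width: 0.0436
```

```bash
python3 go.py .600 -.313 .064 .264
```

```text
turn [0.004 0.007 0.   ] shift [-0.31  0.24  0.01] w 0.0436 F [-0.8  0.  -1.7] t 10.6
```

>>> play_rows(motion=[[0, 0, 0, 0, 0, 0, 5], [0, 0, 0, 0, 0, 0, 5], [0, 0, 0, 0, 0, 0, 9.5], [0, 0, 0, 0, 0, 0, 9.5], [0, 0, 0, 0, 0, 0, 9.5], [0, 0, 0, 0, 0, 0, 9.5], [0, 0, 0, 0, 0, 0, 9.5]])

```text
time_s: 11.3
ee_pos: [0.602, -0.3149, 0.0613]
eef_rot: [3.111, 0.412, 0.007]
force: [-0.9, -0.1, -0.1]
width: 0.0848
```

```bash
python3 go.py .600 -.313 .064 .264
python3 - <<'E'
from h import *
im=read_camera("scene");cv2.imwrite("pics/s1.png",cv2.resize(im[140:260,100:340],None,fx=3,fy=3))
E
```

```text
turn [0.003 0.005 0.   ] shift [-0.2   0.19  0.27] w 0.0848 F [-0.9 -0.1 -0.1] t 11.3
```

View pics/s1.png

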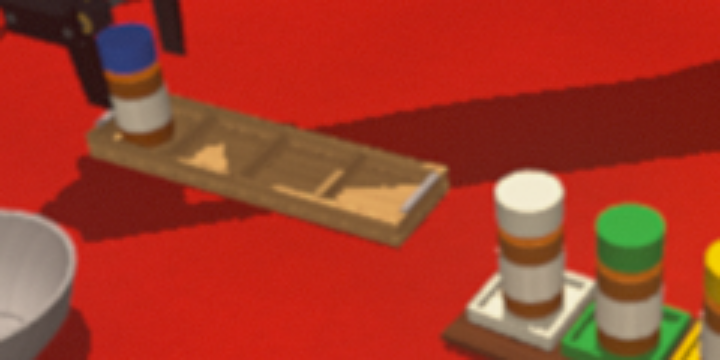

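Blue stands upright in the right-end compartment. Next is yellow.

>>> play_rows(motion=[[0, 0, 0, 0, 0, 3, 9.5], [0, 0, 0, 0, 0, 4, 9.5], [0, 0, 0, 0, 0, 4, 9.5], [0, 0, 0, 0, 0.5, 4, 9.5], [0, 0, 0, -0.5, 3, 1, 9.5], [0, 0, -0.01, -0.5, 4.5, 0, 9.5], [0, 0, -0.01, -0.5, 4.5, 0, 9.5], [0, 0, -0.01, -0.5, 4.5, 0, 9.5]])

```text
time_s: 12.15
ee_pos: [0.5794, -0.1442, 0.2276]
eef_rot: [3.119, 0.35, 0.009]
force: [0.3, 0.3, -0.1]
width: 0.0952
```

>>> play_rows(motion=[[0, 0, -0.01, -0.5, 4.5, 0, 9.5], [0, 0, -0.01, -0.5, 4.5, 0, 9.5], [0, 0, -0.01, -0.5, 4.5, 0, 9.5], [0, 0, 0, -0.5, 4.5, 0, 9.5], [0, 0, 0, -0.5, 4.5, 0, 9.5], [0, 0, 0, -0.5, 3, 0, 9.5], [0, 0, 0, 0, 0, 0, 9.5], [0, 0, 0, 0, 0, 0, 9.5]])

```text
time_s: 12.95
ee_pos: [0.5457, 0.1255, 0.2305]
eef_rot: [3.123, 0.31, 0.019]
force: [-0.1, -0.5, -0.3]
width: 0.0948
```

```bash
python3 go.py .540 .217 .07 .195
```

```text
turn [ 0.002  0.013 -0.003] shift [ -0.57   9.15 -16.05] w 0.0948 F [-0.1 -0.5 -0.3] t 12.95
```

>>> play_rows(motion=[[0.002, 0.013, 0, -0.3, 3, 0, 9.5], [0, 0, 0, -0.2, 4, -1, 9.5], [0, 0, 0, 0, 2, -3, 9.5], [0, 0, 0, 0, 0, -4, 9.5], [0, 0, 0, 0, 0, 0, 9.5], [0, 0, 0, 0, 0, 0, 9.5]])

```text
time_s: 13.55
ee_pos: [0.5448, 0.2114, 0.1521]
eef_rot: [3.126, 0.294, 0.009]
force: [-0.5, 0.3, -0.2]
width: 0.0951
```

```bash
python3 go.py .540 .217 .07 .195;  python3 - <<'E'
from h import *
c=get_calibration("wrist");im=read_camera("wrist");np.savez("pics/w4.npz",**c)
s=ctrl.observe()["ee_pos"]
for p in ([s[0],s[1],.111],[.54,.217,.111]):
    q=proj(c,p);print(q,p);cv2.circle(im,tuple(int(x) for x in q),3,(0,0,255),-1)
cv2.imwrite("pics/w4.png",im)
E
```

```text
turn [0.001 0.006 0.007] shift [-0.48  0.56 -8.21] w 0.0951 F [-0.5  0.3 -0.2] t 13.55
[284.05835993 230.75126816] [np.float64(0.5443911854892135), np.float64(0.2111896667928647), 0.111]
[278.94147616 220.88537471] [0.54, 0.217, 0.111]
```

View pics/w4.png

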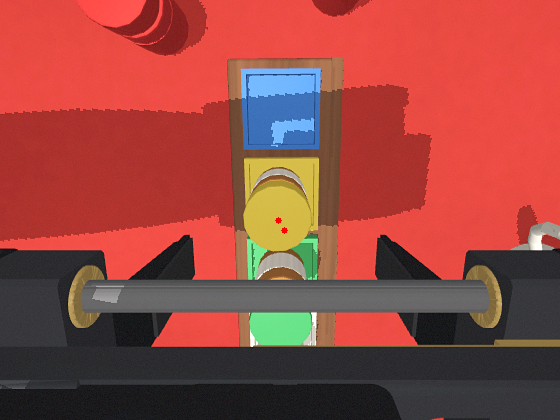

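The yellow lid centre is (278,217), as predicted to within 2 mm.

>>> play_rows(motion=[[0, 0.006, 0.007, -0.5, 0.7, 0, 9.5], [0, 0, 0, 0, 0, 0, 9.5], [0, 0.003, 0, -0.1, 0, -2, 9.5], [0, 0.003, 0, -0.1, 0, -2, 9.5], [0, 0.003, 0, -0.1, 0, -2, 9.5], [0, 0.003, 0, -0.1, 0, -2, 9.5], [0, 0, 0, 0, 0, 0, 9.5], [0, 0, 0, 0, 0, 0, 9.5]])

```text
time_s: 14.4
ee_pos: [0.544, 0.2187, 0.0853]
eef_rot: [-3.123, -0.3, -0.016]
force: [0.2, 0.8, 0.4]
width: 0.095
```

```bash
python3 go.py .5395 .2185 .07 .195
```

```text
turn [-0.006  0.01   0.004] shift [-0.45 -0.02 -1.53] w 0.095 F [0.2 0.8 0.4] t 14.4
```

>>> play_rows(motion=[[-0.006, 0.013, 0.004, -0.5, 0, -1, 9.5], [0, 0.003, 0, -0.1, 0, -0.8, 9.5], [0, 0, 0, 0, 0, 0, 3], [0, 0, 0, 0, 0, 0, 3], [0, 0, 0, 0, 0, 0, 0], [0, 0, 0, 0, 0, 0, 0], [0, 0, 0, 0, 0, 0, 0], [0, 0, 0, 0, 0, 0, 0]])

```text
time_s: 15.2
ee_pos: [0.5407, 0.2197, 0.0712]
eef_rot: [-3.125, -0.307, -0.001]
force: [0.3, 0.2, 1.0]
width: 0.0525
```

>>> play_rows(motion=[[0, 0, 0, 0, 0, 0, 0], [0, 0, 0, 0, 0, 0, 0], [0, 0, 0, 0, 0, 0, 0]])

```text
time_s: 15.5
ee_pos: [0.5405, 0.2196, 0.0714]
eef_rot: [-3.125, -0.307, -0.0]
force: [-0.1, 0.4, 0.9]
width: 0.0438
```

```bash
python3 go.py .5395 .2185 .07 .195
```

```text
turn [-0.001  0.    -0.001] shift [-0.1  -0.11 -0.14] w 0.0438 F [-0.1  0.4  0.9] t 15.5
```

>>> play_rows(motion=[[0, 0, 0, 0, 0, 3, 0], [0, 0, 0, 0, 0, 4, 0], [0, 0, 0, 0, 0, 4, 0], [0, 0, 0.01, 0, -1, 4, 0], [0, 0, 0.01, 0.4, -3, 2, 0], [0, 0, 0.01, 0.4, -4, 0, 0], [0, 0, 0.01, 0.4, -4, 0, 0], [0, 0, 0.01, 0.4, -4, 0, 0]])

```text
time_s: 16.3
ee_pos: [0.5521, 0.0577, 0.2442]
eef_rot: [3.114, 0.403, -0.007]
force: [0.2, -0.5, -1.5]
width: 0.0438
```

>>> play_rows(motion=[[0, 0, 0.01, 0.4, -4, 0, 0], [0, 0, 0.01, 0.4, -4, 0, 0], [0, 0, 0, 0.4, -4, 0, 0], [0, 0, 0, 0.4, -4, 0, 0], [0, 0, 0, 0.4, -4, 0, 0], [0, 0, 0, 0.4, -4, 0, 0], [0, 0, 0, 0, -2.5, 0, 0], [0, 0, 0, 0, 0, 0, 0]])

```text
time_s: 17.1
ee_pos: [0.5736, -0.2227, 0.2402]
eef_rot: [3.112, 0.427, -0.011]
force: [0.0, 0.9, -2.0]
width: 0.044
```

```bash
python3 go.py .5814 -.2432 .0614 .264
```

```text
turn [ 0.002 -0.007 -0.009] shift [  0.78  -2.05 -17.88] w 0.044 F [ 0.   0.9 -2. ] t 17.1
```

>>> play_rows(motion=[[0.002, -0.007, -0.009, 0.8, -2, 0, 0], [0, 0, 0, 0, 0, 0, 0], [0, 0.003, 0, -0.1, 0, -3, 0], [0, 0.003, 0, -0.1, 0, -3, 0], [0, 0.003, 0, -0.1, 0, -3, 0], [0, 0, 0, 0, 0, 0, 0], [0, 0, 0, 0, 0, 0, 0]])

```text
time_s: 17.8
ee_pos: [0.5784, -0.2374, 0.1475]
eef_rot: [-3.108, -0.416, 0.013]
force: [-0.2, -0.5, -1.1]
width: 0.0436
```

```bash
python3 go.py .5814 -.2432 .0614 .264
```

```text
turn [-0.004 -0.009 -0.002] shift [ 0.3  -0.58 -8.61] w 0.0436 F [-0.2 -0.5 -1.1] t 17.8
```

>>> play_rows(motion=[[-0.004, -0.009, -0.002, 0.3, -0.6, 0, 0], [0, 0, 0, 0, 0, 0, 0], [0.001, 0.002, 0, -0.1, 0, -2, 0], [0.001, 0.002, 0, -0.1, 0, -2, 0], [0, 0, 0, 0, 0, 0, 0], [0, 0, 0, 0, 0, 0, 0]])

```text
time_s: 18.4
ee_pos: [0.5857, -0.2457, 0.1186]
eef_rot: [3.107, 0.414, 0.018]
force: [0.9, -0.2, -0.6]
width: 0.0438
```

```bash
python3 go.py .5814 -.2432 .0614 .264
```

```text
turn [ 0.005  0.012 -0.001] shift [-0.43  0.25 -5.72] w 0.0438 F [ 0.9 -0.2 -0.6] t 18.4
```

>>> play_rows(motion=[[0.005, 0.012, 0, -0.4, 0.25, -1, 0], [0.001, 0.003, 0, -0.1, 0, -1, 0], [0.001, 0.003, 0, -0.1, 0, -1, 0], [0.001, 0.003, 0, -0.1, 0, -1, 0], [0, 0, 0, 0, 0, 0, 0], [0, 0, 0, 0, 0, 0, 0]])

```text
time_s: 19.0
ee_pos: [0.5797, -0.2439, 0.0787]
eef_rot: [-3.112, -0.414, 0.009]
force: [0.1, -0.2, -1.2]
width: 0.0436
```

```bash
python3 go.py .5814 -.2432 .0614 .264
```

```text
turn [-0.001 -0.006 -0.001] shift [ 0.17  0.07 -1.73] w 0.0436 F [ 0.1 -0.2 -1.2] t 19.0
```

>>> play_rows(motion=[[-0.001, -0.006, 0, 0.15, 0.1, -0.8, 0], [0, 0.001, 0, 0, 0, -0.8, 0], [0, 0, 0, 0, 0, -0.4, 0], [0, 0, 0, 0, 0, 0, 0], [0, 0, 0, 0, 0, 0, 0]])

```text
time_s: 19.5
ee_pos: [0.5826, -0.244, 0.0613]
eef_rot: [3.112, 0.415, 0.001]
force: [-0.1, -0.1, -1.6]
width: 0.0437
```

```bash
python3 go.py .5814 -.2432 .0614 .264
```

```text
turn [ 0.002  0.001 -0.001] shift [-0.12  0.08  0.01] w 0.0437 F [-0.1 -0.1 -1.6] t 19.5
```

>>> play_rows(motion=[[0, 0, 0, -0.1, 0.05, -0.3, 0], [0, 0, 0, 0, 0, 0, 5], [0, 0, 0, 0, 0, 0, 5], [0, 0, 0, 0, 0, 0, 9.5], [0, 0, 0, 0, 0, 0, 9.5], [0, 0, 0, 0, 0, 0, 9.5], [0, 0, 0, 0, 0, 0, 9.5], [0, 0, 0, 0, 0, 0, 9.5]])

```text
time_s: 20.3
ee_pos: [0.583, -0.2441, 0.0602]
eef_rot: [3.11, 0.415, 0.005]
force: [0.4, -0.3, -1.3]
width: 0.0846
```

```bash
python3 go.py .5814 -.2432 .0614 .264
```

```text
turn [ 0.004  0.004 -0.001] shift [-0.16  0.09  0.12] w 0.0846 F [ 0.4 -0.3 -1.3] t 20.3
```

Next is green at about (0.554,0.147).

>>> play_rows(motion=[[0, 0, 0, 0, 0, 3, 9.5], [0, 0, 0, 0, 0, 4, 9.5], [0, 0, 0, 0, 0, 4, 9.5], [0, 0, 0, 0, 0.5, 4, 9.5], [0, 0, 0, -0.4, 3, 1, 9.5], [0, 0, -0.01, -0.4, 4, 0, 9.5], [0, 0, -0.01, -0.4, 4, 0, 9.5], [0, 0, -0.01, -0.4, 4, 0, 9.5]])

```text
time_s: 21.1
ee_pos: [0.5641, -0.0879, 0.2255]
eef_rot: [3.119, 0.353, 0.005]
force: [0.9, 0.4, -0.4]
width: 0.0952
```

>>> play_rows(motion=[[0, 0, -0.01, -0.3, 4, 0, 9.5], [0, 0, -0.01, -0.3, 4, 0, 9.5], [0, 0, -0.01, -0.3, 4, 0, 9.5], [0, 0, 0, -0.3, 4, 0, 9.5], [0, 0, 0, -0.3, 4, 0, 9.5], [0, 0, 0, 0, 3, 0, 9.5], [0, 0, 0, 0, 0, 0, 9.5], [0, 0, 0, 0, 0, 0, 9.5]])

```text
time_s: 21.9
ee_pos: [0.5458, 0.1554, 0.2266]
eef_rot: [3.123, 0.313, 0.01]
force: [-1.0, 0.6, 0.4]
width: 0.0949
```

```bash
python3 go.py .554 .147 .07 .195
```

```text
turn [ 0.002  0.006 -0.005] shift [  0.82  -0.84 -15.66] w 0.0949 F [-1.   0.6  0.4] t 21.9
```

>>> play_rows(motion=[[0.002, 0.006, -0.005, 0.8, -0.8, 0, 9.5], [0, 0.002, 0, 0, 0, -2, 9.5], [0, 0.002, 0, 0, 0, -3, 9.5], [0, 0.002, 0, 0, 0, -2, 9.5], [0, 0, 0, 0, 0, 0, 9.5], [0, 0, 0, 0, 0, 0, 9.5]])

```text
time_s: 22.5
ee_pos: [0.5584, 0.1374, 0.1565]
eef_rot: [3.127, 0.288, -0.004]
force: [0.3, -0.6, 0.8]
width: 0.0946
```

```bash
python3 go.py .554 .147 .07 .195;  python3 - <<'E'
from h import *
c=get_calibration("wrist");im=read_camera("wrist");np.savez("pics/w5.npz",**c)
s=ctrl.observe()["ee_pos"]
for p in ([s[0],s[1],.111],[.554,.147,.111],[.568,.08,.111]):
    q=proj(c,p);print(q,p);cv2.circle(im,tuple(int(x) for x in q),3,(0,0,255),-1)
cv2.imwrite("pics/w5.png",im)
E
```

```text
turn [ 0.002 -0.002  0.012] shift [-0.44  0.96 -8.65] w 0.0946 F [ 0.3 -0.6  0.8] t 22.5
[285.17745554 228.35295794] [np.float64(0.5583496753995283), np.float64(0.1374158587268678), 0.111]
[281.25118555 213.10275807] [0.554, 0.147, 0.111]
[283.62419572 309.10736221] [0.568, 0.08, 0.111]
```

View pics/w5.png

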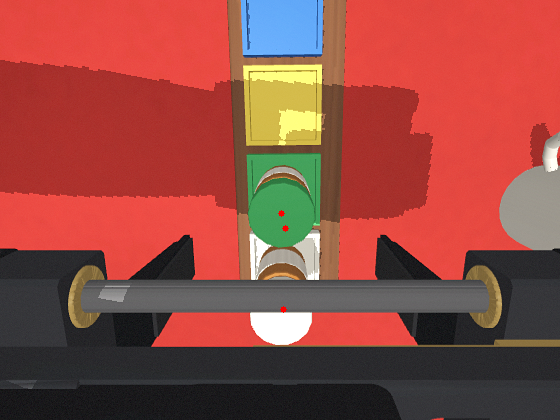

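The green prediction is spot on at (281,213). The white lid centre is about (281,314), giving roughly (0.568,0.077).

>>> play_rows(motion=[[0.002, 0, 0.012, -0.5, 1.0, 0, 9.5], [0, 0, 0, 0, 0, 0, 9.5], [0, 0.003, 0, -0.15, 0, -2, 9.5], [0, 0.003, 0, -0.15, 0, -2, 9.5], [0, 0.003, 0, -0.15, 0, -2, 9.5], [0, 0.003, 0, -0.15, 0, -1.5, 9.5], [0, 0, 0, 0, 0, 0, 9.5], [0, 0, 0, 0, 0, 0, 9.5]])

```text
time_s: 23.35
ee_pos: [0.5524, 0.15, 0.0897]
eef_rot: [-3.123, -0.311, -0.005]
force: [0.5, 0.0, 0.0]
width: 0.095
```

```bash
python3 go.py .554 .147 .07 .195
```

```text
turn [-0.003  0.003 -0.004] shift [ 0.16 -0.3  -1.97] w 0.095 F [0.5 0.  0. ] t 23.35
```

>>> play_rows(motion=[[-0.003, 0.003, -0.004, 0.1, -0.3, -1, 9.5], [0, 0.003, 0, -0.1, 0, -0.9, 9.5], [0, 0, 0, 0, 0, 0, 3], [0, 0, 0, 0, 0, 0, 3], [0, 0, 0, 0, 0, 0, 0], [0, 0, 0, 0, 0, 0, 0], [0, 0, 0, 0, 0, 0, 0], [0, 0, 0, 0, 0, 0, 0]])

```text
time_s: 24.15
ee_pos: [0.555, 0.1471, 0.0729]
eef_rot: [-3.126, -0.305, -0.004]
force: [0.3, 0.3, -0.2]
width: 0.0522
```

>>> play_rows(motion=[[0, 0, 0, 0, 0, 0, 0], [0, 0, 0, 0, 0, 0, 0], [0, 0, 0, 0, 0, 0, 0]])

```text
time_s: 24.45
ee_pos: [0.555, 0.1471, 0.073]
eef_rot: [-3.126, -0.305, -0.004]
force: [0.7, 0.0, -0.5]
width: 0.0441
```

```bash
python3 go.py .554 .147 .07 .195
```

```text
turn [-0.001  0.002  0.001] shift [-0.1  -0.01 -0.3 ] w 0.0441 F [ 0.7  0.  -0.5] t 24.45
```

>>> play_rows(motion=[[0, 0, 0, 0, 0, 3, 0], [0, 0, 0, 0, 0, 4, 0], [0, 0, 0, 0, 0, 4, 0], [0, 0, 0.01, 0, -1, 4, 0], [0, 0, 0.01, 0, -3, 2, 0], [0, 0, 0.01, 0, -4, 0, 0], [0, 0, 0.01, 0.1, -4, 0, 0], [0, 0, 0.01, 0.1, -4, 0, 0]])

```text
time_s: 25.25
ee_pos: [0.5514, -0.0142, 0.2455]
eef_rot: [3.115, 0.401, -0.008]
force: [0.4, -0.4, -1.1]
width: 0.0439
```

>>> play_rows(motion=[[0, 0, 0.01, 0.1, -4, 0, 0], [0, 0, 0.01, 0.1, -4, 0, 0], [0, 0, 0, 0.1, -4, 0, 0], [0, 0, 0, 0, -2.5, 0, 0], [0, 0, 0, 0, 0, 0, 0], [0, 0, 0, 0, 0, 0, 0]])

```text
time_s: 25.85
ee_pos: [0.5515, -0.1691, 0.2425]
eef_rot: [-3.112, -0.423, 0.014]
force: [-0.2, -0.2, -2.1]
width: 0.0437
```

```bash
python3 go.py .5626 -.1738 .063 .264
```

```text
turn [ 0.001 -0.009 -0.006] shift [  1.11  -0.47 -17.95] w 0.0437 F [-0.2 -0.2 -2.1] t 25.85
```

>>> play_rows(motion=[[0.001, -0.009, -0.006, 1.1, -0.5, 0, 0], [0, 0, 0, 0, 0, 0, 0], [0, 0.002, 0, 0, 0, -3, 0], [0, 0.003, 0, -0.1, 0, -3, 0], [0, 0.003, 0, -0.1, 0, -3, 0], [0, 0.003, 0, -0.1, 0, -2, 0], [0, 0, 0, 0, 0, 0, 0], [0, 0, 0, 0, 0, 0, 0]])

```text
time_s: 26.65
ee_pos: [0.5631, -0.1668, 0.1311]
eef_rot: [-3.11, -0.429, 0.01]
force: [0.4, -0.3, -0.4]
width: 0.0442
```

```bash
python3 go.py .5626 -.1738 .063 .264
```

```text
turn [-0.001 -0.006 -0.01 ] shift [-0.05 -0.7  -6.81] w 0.0442 F [ 0.4 -0.3 -0.4] t 26.65
```

>>> play_rows(motion=[[-0.001, -0.006, -0.01, 0, -0.7, -1, 0], [0.001, 0.003, 0, -0.1, 0, -1, 0], [0.001, 0.003, 0, -0.1, 0, -1, 0], [0.001, 0.003, 0, -0.1, 0, -1, 0], [0, 0, 0, 0, 0, 0, 0], [0, 0, 0, 0, 0, 0, 0]])

```text
time_s: 27.25
ee_pos: [0.5624, -0.1749, 0.0922]
eef_rot: [-3.113, -0.414, 0.005]
force: [0.3, 0.2, -2.1]
width: 0.0438
```

```bash
python3 go.py .5626 -.1738 .063 .264
```

```text
turn [-0.001 -0.003 -0.   ] shift [ 0.02  0.11 -2.92] w 0.0438 F [ 0.3  0.2 -2.1] t 27.25
```

>>> play_rows(motion=[[-0.001, -0.003, 0, 0, 0.1, -0.8, 0], [0, 0.002, 0, -0.05, 0, -0.8, 0], [0, 0.002, 0, -0.05, 0, -0.8, 0], [0, 0.001, 0, -0.05, 0, -0.6, 0], [0, 0, 0, 0, 0, 0, 0], [0, 0, 0, 0, 0, 0, 0]])

```text
time_s: 27.85
ee_pos: [0.5618, -0.1747, 0.0622]
eef_rot: [3.112, 0.414, -0.006]
force: [-1.4, 0.2, -0.0]
width: 0.0437
```

```bash
python3 go.py .5626 -.1738 .063 .264
```

```text
turn [ 0.002 -0.004 -0.001] shift [0.08 0.09 0.08] w 0.0437 F [-1.4  0.2 -0. ] t 27.85
```

Contact: z has stopped at the predicted height and the weight is off. Release.

>>> play_rows(motion=[[0, 0, 0, 0, 0, 0, 5], [0, 0, 0, 0, 0, 0, 5], [0, 0, 0, 0, 0, 0, 9.5], [0, 0, 0, 0, 0, 0, 9.5], [0, 0, 0, 0, 0, 0, 9.5], [0, 0, 0, 0, 0, 0, 9.5], [0, 0, 0, 0, 0, 3, 9.5], [0, 0, 0, 0, 0, 4, 9.5]])

```text
time_s: 28.65
ee_pos: [0.5577, -0.1728, 0.1266]
eef_rot: [-3.11, -0.414, 0.023]
force: [0.3, 0.1, -0.1]
width: 0.0917
```

>>> play_rows(motion=[[0, 0, 0, 0, 0, 4, 9.5], [0, 0, 0, 0, 0.5, 4, 9.5], [0, 0, -0.01, 0, 3, 1, 9.5], [0, 0, -0.01, 0, 4, 0, 9.5], [0, 0, -0.01, 0, 4, 0, 9.5], [0, 0, -0.01, 0, 4, 0, 9.5], [0, 0, -0.01, 0, 4, 0, 9.5], [0, 0, -0.01, 0, 2, 0, 9.5]])

```text
time_s: 29.45
ee_pos: [0.56, 0.0455, 0.2302]
eef_rot: [3.125, 0.305, 0.002]
force: [0.6, -0.4, 0.0]
width: 0.0949
```

>>> play_rows(motion=[[0, 0, 0, 0, 0, 0, 9.5], [0, 0, 0, 0, 0, 0, 9.5]])

```text
time_s: 29.65
ee_pos: [0.5598, 0.048, 0.2303]
eef_rot: [3.125, 0.313, 0.002]
force: [0.4, -0.1, 1.0]
width: 0.0944
```

```bash
python3 go.py .568 .077 .07 .195
```

```text
turn [ 0.001  0.002 -0.005] shift [  0.82   2.9  -16.03] w 0.0944 F [ 0.4 -0.1  1. ] t 29.65
```

>>> play_rows(motion=[[0.001, 0.002, -0.005, 0.8, 2.9, 0, 9.5], [0, 0, 0, 0, 0, 0, 9.5], [0, 0.002, 0, 0, 0, -2, 9.5], [0, 0.002, 0, 0, 0, -3, 9.5], [0, 0.002, 0, 0, 0, -2, 9.5], [0, 0, 0, 0, 0, 0, 9.5], [0, 0, 0, 0, 0, 0, 9.5]])

```text
time_s: 30.35
ee_pos: [0.5694, 0.0685, 0.1598]
eef_rot: [3.124, 0.292, -0.007]
force: [0.6, 0.7, 0.1]
width: 0.0949
```

```bash
python3 go.py .568 .077 .07 .195;  python3 - <<'E'
from h import *
c=get_calibration("wrist");im=read_camera("wrist");np.savez("pics/w6.npz",**c)
s=ctrl.observe()["ee_pos"]
for p in ([s[0],s[1],.111],[.568,.077,.111]):
    q=proj(c,p);print(q,p);cv2.circle(im,tuple(int(x) for x in q),3,(0,0,255),-1)
cv2.imwrite("pics/w6.png",im)
E
```

```text
turn [ 0.004 -0.004  0.008] shift [-0.14  0.85 -8.98] w 0.0949 F [0.6 0.7 0.1] t 30.35
[285.35534225 226.72611443] [np.float64(0.5693044060341957), np.float64(0.06846119838994658), 0.111]
[285.83976753 214.04280438] [0.568, 0.077, 0.111]
```

View pics/w6.png

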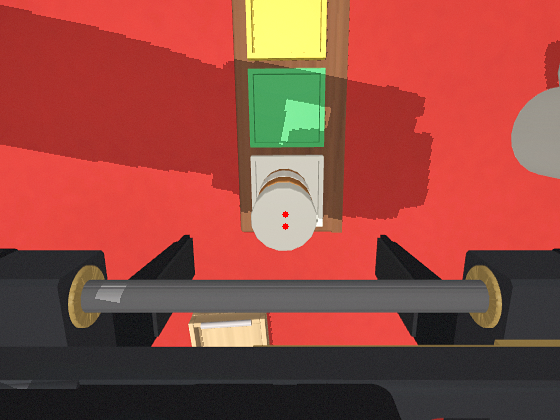

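The white lid centre is (284,219), giving a target of (0.568,0.074).

>>> play_rows(motion=[[0.004, -0.002, 0.008, -0.15, 0.5, 0, 9.5], [0, 0, 0, 0, 0, 0, 9.5], [0, 0.003, 0, -0.15, 0, -2, 9.5], [0, 0.003, 0, -0.15, 0, -2, 9.5], [0, 0.003, 0, -0.15, 0, -2, 9.5], [0, 0.003, 0, -0.15, 0, -1.6, 9.5], [0, 0, 0, 0, 0, 0, 9.5], [0, 0, 0, 0, 0, 0, 9.5]])

```text
time_s: 31.2
ee_pos: [0.5674, 0.0738, 0.0919]
eef_rot: [-3.126, -0.307, -0.006]
force: [1.0, 0.7, 0.8]
width: 0.0948
```

```bash
python3 go.py .568 .074 .07 .195
```

```text
turn [-0.001  0.004 -0.001] shift [ 0.06  0.02 -2.19] w 0.0948 F [1.  0.7 0.8] t 31.2
```

>>> play_rows(motion=[[-0.001, 0.004, 0, 0, 0, -1, 9.5], [0, 0.003, 0, -0.1, 0, -1.1, 9.5], [0, 0, 0, 0, 0, 0, 3], [0, 0, 0, 0, 0, 0, 3], [0, 0, 0, 0, 0, 0, 0], [0, 0, 0, 0, 0, 0, 0], [0, 0, 0, 0, 0, 0, 0], [0, 0, 0, 0, 0, 0, 0]])

```text
time_s: 32.0
ee_pos: [0.5689, 0.0739, 0.0728]
eef_rot: [3.126, 0.308, 0.003]
force: [0.7, 0.0, 0.4]
width: 0.0525
```

>>> play_rows(motion=[[0, 0, 0, 0, 0, 0, 0], [0, 0, 0, 0, 0, 0, 0], [0, 0, 0, 0, 0, 0, 0]])

```text
time_s: 32.3
ee_pos: [0.5689, 0.0739, 0.073]
eef_rot: [3.126, 0.308, 0.003]
force: [0.2, -0.1, 0.8]
width: 0.0439
```

```bash
python3 go.py .568 .074 .07 .195
```

```text
turn [ 0.     0.002 -0.001] shift [-0.09  0.01 -0.3 ] w 0.0439 F [ 0.2 -0.1  0.8] t 32.3
```

>>> play_rows(motion=[[0, 0, 0, 0, 0, 3, 0], [0, 0, 0, 0, 0, 4, 0], [0, 0, 0, 0, 0, 4, 0], [0, 0, 0.015, -0.3, -1, 4, 0], [0, 0, 0.015, -0.4, -3, 2, 0], [0, 0, 0.015, -0.4, -4, 0, 0], [0, 0, 0.015, -0.4, -4, 0, 0], [0, 0, 0, -0.4, -3, 0, 0]])

```text
time_s: 33.1
ee_pos: [0.5445, -0.0773, 0.2459]
eef_rot: [3.112, 0.418, -0.008]
force: [0.8, -0.1, -2.0]
width: 0.0435
```

>>> play_rows(motion=[[0, 0, 0, 0, -1, 0, 0], [0, 0, 0, 0, 0, 0, 0], [0, 0, 0, 0, 0, 0, 0]])

```text
time_s: 33.4
ee_pos: [0.5435, -0.0899, 0.2448]
eef_rot: [3.114, 0.41, -0.01]
force: [-0.8, 1.0, -2.6]
width: 0.0439
```

```bash
python3 go.py .5438 -.1043 .063 .264
```

```text
turn [ 0.001 -0.006  0.002] shift [  0.03  -1.44 -18.18] w 0.0439 F [-0.8  1.  -2.6] t 33.4
```

>>> play_rows(motion=[[0.001, -0.006, 0.002, 0, -1.5, 0, 0], [0, 0, 0, 0, 0, 0, 0], [0, 0.002, 0, 0, 0, -3, 0], [0, 0.003, 0, -0.1, 0, -3, 0], [0, 0.003, 0, -0.1, 0, -3, 0], [0, 0.003, 0, -0.1, 0, -2, 0], [0, 0, 0, 0, 0, 0, 0], [0, 0, 0, 0, 0, 0, 0]])

```text
time_s: 34.2
ee_pos: [0.542, -0.1006, 0.1326]
eef_rot: [-3.11, -0.425, 0.012]
force: [0.4, -0.3, -0.9]
width: 0.0436
```

```bash
python3 go.py .5438 -.1043 .063 .264
```

```text
turn [-0.001 -0.008 -0.007] shift [ 0.18 -0.37 -6.96] w 0.0436 F [ 0.4 -0.3 -0.9] t 34.2
```

>>> play_rows(motion=[[-0.001, -0.007, -0.007, 0.2, -0.4, -1, 0], [0, 0.003, 0, -0.1, 0, -1, 0], [0, 0.003, 0, -0.1, 0, -1, 0], [0, 0.003, 0, -0.1, 0, -1, 0], [0, 0, 0, 0, 0, 0, 0], [0, 0, 0, 0, 0, 0, 0]])

```text
time_s: 34.8
ee_pos: [0.5436, -0.1053, 0.0934]
eef_rot: [3.113, 0.414, -0.006]
force: [-0.1, 0.3, -1.2]
width: 0.044
```

```bash
python3 go.py .5438 -.1043 .063 .264
```

```text
turn [ 0.001 -0.003 -0.   ] shift [ 0.02  0.1  -3.04] w 0.044 F [-0.1  0.3 -1.2] t 34.8
```

>>> play_rows(motion=[[0, -0.003, 0, 0, 0.1, -0.8, 0], [0, 0.002, 0, -0.05, 0, -0.8, 0], [0, 0.002, 0, -0.05, 0, -0.8, 0], [0, 0.001, 0, 0, 0, -0.6, 0], [0, 0, 0, 0, 0, 0, 0], [0, 0, 0, 0, 0, 0, 0]])

```text
time_s: 35.4
ee_pos: [0.5432, -0.1047, 0.0625]
eef_rot: [3.112, 0.414, -0.008]
force: [-0.8, 0.3, 1.4]
width: 0.0435
```

```bash
python3 go.py .5438 -.1043 .063 .264
```

```text
turn [ 0.002 -0.005 -0.001] shift [0.06 0.04 0.05] w 0.0435 F [-0.8  0.3  1.4] t 35.4
```

Contact. Release, then retreat upward and to the left.

>>> play_rows(motion=[[0, 0, 0, 0, 0, 0, 5], [0, 0, 0, 0, 0, 0, 5], [0, 0, 0, 0, 0, 0, 9.5], [0, 0, 0, 0, 0, 0, 9.5], [0, 0, 0, 0, 0, 0, 9.5], [0, 0, 0, 0, 0, 0, 9.5], [0, 0, 0, 0, 0, 3, 9.5], [0, 0, 0, 0, 0, 4, 9.5]])

```text
time_s: 36.2
ee_pos: [0.5394, -0.1034, 0.1276]
eef_rot: [-3.111, -0.414, 0.023]
force: [0.2, 0.0, 0.8]
width: 0.0918
```

>>> play_rows(motion=[[0, 0, 0, 0, 0, 4, 9.5], [0, 0, 0, 0, 0, 4, 9.5], [0, 0, 0, -1, 4, 2, 9.5], [0, 0, 0, -2, 4, 1, 9.5], [0, 0, 0, -2, 4, 0, 9.5], [0, 0, 0, -2, 4, 0, 9.5], [0, 0, 0, 0, 0, 0, 9.5], [0, 0, 0, 0, 0, 0, 9.5]])

```text
time_s: 37.0
ee_pos: [0.4695, 0.0607, 0.2513]
eef_rot: [-3.115, -0.41, -0.003]
force: [0.1, -0.4, -0.1]
width: 0.0951
```

Run:
```python
from h import *
a=read_camera("top");b=read_camera("scene");c=get_calibration("top")
A=a.copy()
y=np.array([-.2614,.9652]);o=np.array([.572,-.2085])
for k in(-.108,-.036,.036,.108):
    p=o+k*y;q=proj(c,[p[0],p[1],.101]);print(k,q);cv2.circle(A,tuple(int(round(x)) for x in q),1,(255,0,255),-1)
w=np.vstack([cv2.resize(A[110:240,290:490],(600,390)),cv2.resize(b[140:220,100:340],(600,200))])
cv2.imwrite("pics/f.png",w)
```

```text
-0.108 [448.50721756 146.11399274]
-0.036 [415.72730098 158.44902091]
0.036 [382.46945741 170.96389222]
0.108 [348.72315792 183.66256867]
```

View pics/f.png

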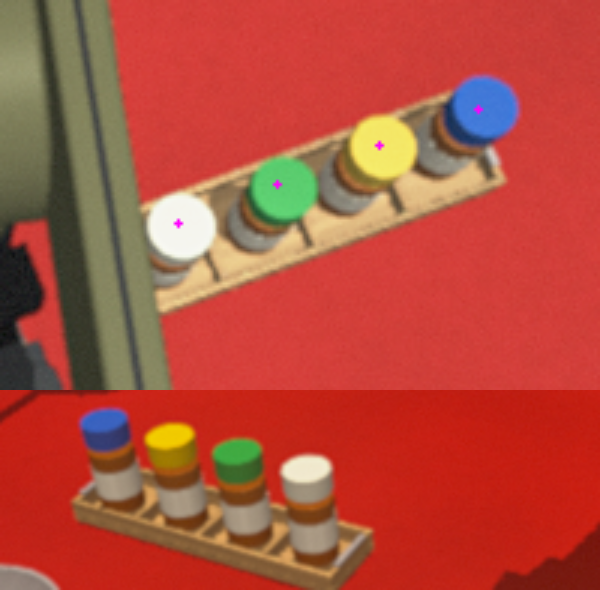

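All four jars stand upright, each lid within about 3 mm of its target mark.

```bash
python3 -c "
from plant import ctrl
s=ctrl.observe();print(s['time_s'],s['width'],abs(s['dq']).max());print(ctrl.close_job())"
```

```text
37.1 0.0945882676254252 0.01939513084812051
the job is handed in; nothing more can be done
None
```

I moved all four jars into the pale rack in reverse order and handed the job in at 37.1 s. From the robot's left, the old row was blue, yellow, green, white; the new row is white, green, yellow, blue.

- **Final check:** the last top view put each lid within about 3 mm of its compartment's centre. The scene view showed all four jars upright and seated. The gripper was open and clear of them, and the arm was practically still.
- **Blue jar:** the wrist force gave no clear contact signal when I set it down. The lowering stalled about 1 mm above the predicted height, with the arm drifting 1–3 mm sideways, and I released it there. A look afterwards showed it standing properly.
- **Yellow jar:** I released it at the predicted height, also without a clear force signal.
- **Not checked:** I did not measure jar tilt or floor height numerically; those rest on the pictures and the tool heights. The job close reports no verdict.

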